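# Open the ratchet bookend on the parts shelf board

### The job

Make room in the row of spare-part cartons: press down the black release pad on the sliding jaw of the ratchet bookend and, keeping it pressed, push the jaw back along its bar, away from the cartons, until it is fully back against the collar at the end of the bar. Then let go so that the pad springs up again. Leave the cartons and the glass jar standing where they are.

Things in the scene. Friction and masses are not known exactly. Their poses are not given: they have to be found in the camera images.
- rack: Bookend's fixed part: wooden board 190 (x, -90 to +100) x 450 (y) x 15 mm, origin mid-underside on the table, z up. A 12 mm wide steel bar, toothed below, runs along its y at x = +50 mm, top 58 mm above the table. A 110 mm high end plate at -y backs the cartons; a collar (30 mm wide, top 73 mm above the table) at +y stops the jaw. The jaw opens to +y.
- jaw (a joint): Travel (m) of the sliding aluminium jaw along the rack's +y: starts between 0 and 0.07; 0.19 is fully back against the collar, a hard stop. The ratchet blocks motion to larger values (beyond up to 10 mm of play) unless the release pad is kept pressed; then the jaw slides against about 2.5 N of friction and light damping.
- release (a joint): How far the release pad is pressed down (m): 0 is up, 0.010 fully down on a hard stop. The pawl is clear of the teeth from 0.005 on; where it rests on a tooth tip at the start it reads up to 0.005. Its spring pushes back with about 2 N at the top, 5 N fully down; let go, it rises and locks again.
- pad_top (a point): Centre of the level top of the black ribbed release pad, 46 (x) x 48 (y) mm, axes as the rack's; 80 mm above the table when up. Moves with jaw and pad. It lies in a 54 mm gap between two upright walls of the jaw, faces 27 mm to either side: at -y the front plate (150 mm wide, 8 thick, top 105 mm above the table), at +y the rear lip. A fingertip on the pad can push the jaw back by this lip.
- lip_face (a point): Point on the face of the jaw's rear lip that looks to the pad (to the rack's -y), 5 mm below the lip's top, mid-width. The lip is 70 mm wide (x), 10 mm thick and its top is 105 mm above the table. Axes are the rack's.
- box_a: Cardboard carton, 80 x 32 x 90 mm high, 0.15 kg, standing loose on the board next to the end plate; origin at the centre of its underside.
- box_b: White carton, 80 x 38 x 90 mm high, 0.15 kg, standing loose on the board in the middle of the row; origin at the centre of its underside.
- box_c: Cardboard carton, 80 x 28 x 90 mm high, 0.15 kg, standing loose on the board, last of the row and nearest to the jaw (10 mm or more from its front plate); origin at the centre of its underside.
- jar: Closed glass jar with a metal cap, 60 mm in diameter and 85 mm high, 0.3 kg, standing loose on the table on the far side of the board (the rack's +x side); origin at the centre of its underside.
Things that resemble listed ones, but are neither listed nor needed, are in the scene too. Leave any blue look-alike of the box_b alone.

How it is judged:
By the outcome, as a careful person would: the job done as asked, in the order asked, and still so for the second after the job is handed in, with the robot touching nothing.
It also fails if it takes over 32 s, if anything falls off the work surface, if the arm or the gripper's body presses on something with over 40 N, if the wrist force passes 120 N, or if a joint passes its speed limit or range.

### The arm

A 6-joint arm with a two-finger parallel gripper is mounted at the origin on the work surface. World frame = base frame: x ahead of the robot, y to its left, z up, the work surface at z = 0. Lengths are in m, angles in rad, forces in N, time in s.
With the tool pointing down it reaches from about 0.35 to 0.975 m from the base axis. Payload 4.9 kg.
Tool frame: the origin (TCP) lies between the finger pads; the fingertips stand 22 mm ahead of it and the grasp point (between the pads) lies 3 mm ahead of it; z points along the fingers, y is the line along which they close (so a half turn about z gives the same grasp; the last joint's range is limited). The gripper opens to 85 mm and grips with 20 to 120 N. Pads are 22 mm wide; open, the fingers measure 114 mm over their backs; the gripper's body (76 mm by 85 mm) begins 54 mm behind the grasp point. The pads swing forward as they close: fully open they stand 13 mm farther back than shut.
Start: joints at [1.204, 0.053, 1.613, -0, 1.476, -0.119], TCP at [0.153, 0.606, 0.219] pointing down, gripper open.
Joint ranges: [-3.01, 3.01], [-1.01, 2.22], [0.06, 2.58], [-1.02, 4.17], [0.09, 2.62], [-3.14, 3.14]. Speed limits (rad/s): [2.57, 2.57, 3.14, 3.14, 3.14, 3.14].

### API

Orientations are given as a unit quaternion [w, x, y, z].
In Python, from plant import state, grab_frame, get_calibration, job_done, recognise, regions_of gives the robot as it stands.
- The arm moves only by the tool apply_moves, never from a script. Its argument "targets" is a list of rows, each an object with "translation": the shift along the tool's x, y, z normalised to -1 to 1, where 1 is 100 mm, a list of three; "twist": the turn about the tool's z normalised to -1 to 1, where 1 is 0.1 rad; "hand": the opening, from 0 (shut) to 1 (fully open). A call has 1 to 8 rows; each row shifts and turns the commanded pose from where the row before left it, along the tool's axes as they then stand; what a row does not reach is not made up. A row lasts 1/10 s, in which the tool goes at most 50 mm and 8.59 degrees, less where a joint would pass 70% of its speed; a pose out of reach is approached as far as the arm can. A call with a number of a shift or a turn outside -1 to 1 is refused whole. A call with a gripper value outside its range is refused whole. The fingers move at their own pace and stop on an object; the grip force is fixed at half the most. Time passes only in rows, so rows that do not move let the fingers close. It gives the time, the measured TCP pose, the force, the opening and the grip force at its end, in the units of the state.
- state(): the state, without advancing time (a new reading comes with each control period).
- grab_frame(name): name is "scene" or "side" or "wrist"; returns the picture (384x512x3 uint8, red, green, blue); there is no depth.
- get_calibration(name): a dict with "camera_matrix" (3x3 intrinsics, pixels), "pose" (4x4, takes a point from camera to world coordinates). Camera axes: x right, y up, looking along -z (the intrinsics and any distortion apply to the point x, -y, -z); pixel columns grow to the right and rows downward; lengths in m; the calibration is good to about 2 mm. A picture is of the moment at which its call begins: read the wrist's pose just before it. get_calibration takes no time and is no camera call; for the wrist camera it gives the pose at the moment of the call.
- job_done(): hands the job in; it is judged then, once.
Trained networks look in the newest picture that a camera, given by its name, has taken for a name from the list of things; names that differ only in an ending like _2 or _b are one class to them, and where a whole thing is asked for, a point or a joint stands for the part that bears it (a point fixed in the world has none). Each returns a list of dicts, best first, with "score" (0 to 1); they miss things now and then, are a little off and sometimes report something else, mostly with a low value. They report only what shows in the picture. A call takes as long as a camera call. They do not tell look-alikes from the thing itself.
- recognise(camera, query): "point" ([x, y, z] in m, in world coordinates, good to about 4 mm: the middle of the surface that is visible of it).
- regions_of(camera, query): "pixels" (384x512 bool, what is visible of it).
The state is a dict: "time": time; "joint_pos": joint angles; "joint_vel": joint speeds; "joint_efforts": joint torques, N m; "tool_pos": TCP position; "tool_rot": TCP orientation; "contact_force": force on the tool from outside, world axes, zero at the start; "ft_torque": the same for the moment, N m; "gripper_width": opening from 0.0 (shut) to 1.0 (fully open); "grasp_force": force on a finger pad.
Only numpy, scipy, OpenCV 4.12 (cv2) and the standard library are available. Lean on these libraries where they do the work, as an engineer would, in place of code of your own. Each camera call takes 0.05 s, during which the arm holds its last target. There are 200 camera calls.

## Working session

There is one attempt and no reset: what is moved stays moved. The work goes in short steps, Python scripts to look and compute and a tool call to move; the robot and the scene stay as the last step left them, time stands still between calls to the robot, and variables do not carry over. Pictures are saved under pics/ and viewed, at most 10 in all, crops included, and the job is handed in when it is done.

Besides the shell and the picture viewer there is one more tool, called after "Emit:" as name(argument=value, ...) on one line, values as JSON. apply_moves: Moves the arm, as the interface text tells. Its arguments: {"type":"object","properties":{"targets":{"type":"array"}},"required":["targets"]}

```bash
mkdir -p pics
python3 - <<'E'
from plant import *
import cv2,numpy as np
ims=[]
for c in ("scene","side"):
    im=grab_frame(c); ims.append(im)
    cv2.imwrite(f"pics/{c}0.png",cv2.cvtColor(im,cv2.COLOR_RGB2BGR))
    for q in ("pad_top","lip_face","jaw","rack","box_a","jar"):
        for r in recognise(c,q)[:4]: print(c,q,np.round(r["point"],3),round(r["score"],2))
s=state();print({k:np.round(s[k],3) for k in s})
E
```

```text
scene pad_top [ 0.617 -0.017  0.077] 0.85
scene lip_face [ 0.597 -0.056  0.078] 0.87
scene jaw [ 0.598 -0.054  0.074] 0.83
scene jaw [ 0.562 -0.207  0.11 ] 0.38
scene rack [ 0.602 -0.058  0.016] 0.81
scene rack [ 0.598 -0.054  0.077] 0.43
scene box_a [ 0.563 -0.165  0.109] 0.75
scene box_a [ 0.392 -0.171  0.085] 0.75
scene box_a [ 0.425 -0.344  0.092] 0.75
scene box_a [ 0.562 -0.21   0.106] 0.62
scene jar [0.713 0.074 0.067] 0.64
side pad_top [ 0.617 -0.031  0.075] 0.78
side lip_face [ 0.584 -0.047  0.077] 0.9
side lip_face [0.56  0.055 0.01 ] 0.4
side lip_face [ 0.535 -0.122  0.088] 0.4
side jaw [ 0.585 -0.056  0.073] 0.66
side jaw [ 0.541 -0.167  0.103] 0.57
side rack [0.559 0.059 0.009] 0.79
side box_a [ 0.415 -0.317  0.062] 0.98
side box_a [ 0.539 -0.124  0.086] 0.9
side box_a [ 0.607 -0.33   0.077] 0.87
side box_a [ 0.378 -0.142  0.065] 0.77
side jar [0.7   0.108 0.061] 0.63
side jar [ 0.535 -0.126  0.087] 0.28
{'time': np.float64(0.7), 'joint_pos': array([ 1.204,  0.053,  1.613, -0.   ,  1.476, -0.119]), 'joint_vel': array([-0.001,  0.001,  0.001,  0.002, -0.001,  0.   ]), 'joint_efforts': array([-2.0000e-03, -3.9357e+01, -3.7036e+01, -0.0000e+00,  0.0000e+00,
        0.0000e+00]), 'tool_pos': array([0.153, 0.606, 0.219]), 'tool_rot': array([0.   , 0.124, 0.992, 0.   ]), 'contact_force': array([ 0.768, -0.399,  0.128]), 'ft_torque': array([-0.003, -0.051, -0.009]), 'grasp_force': np.float64(0.0), 'gripper_width': np.float64(1.0)}
```

View pics/scene0.png

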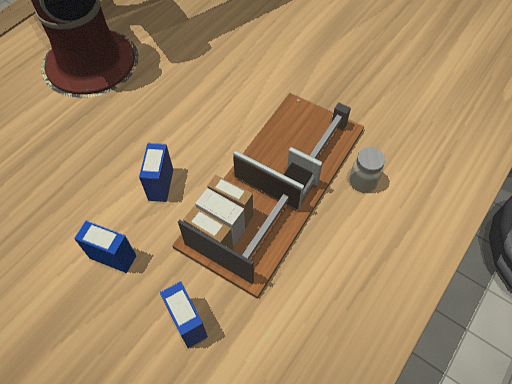

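View pics/side0.png

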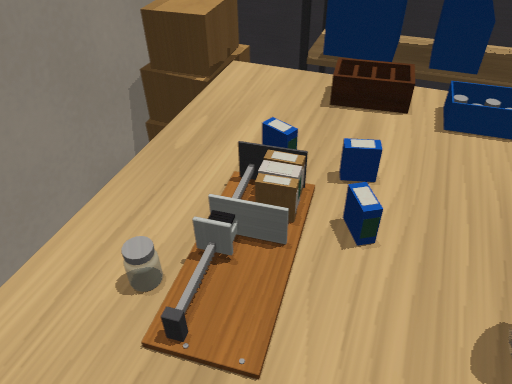

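The scene view shows one rack: end plate at about (215,250), jaw pad at (297,178), rear lip at (304,164), collar at (342,113) and jar at (368,168). In the side view the pad is at (220,218) and the lip at (215,236). The blue cartons are look-alikes. I'll enlarge both views to get precise points.

Run:
```python
import cv2,numpy as np
a=cv2.imread("pics/scene0.png")[85:205,225:385]; b=cv2.imread("pics/side0.png")[180:360,140:320]
a=cv2.resize(a,None,fx=5,fy=5,interpolation=cv2.INTER_CUBIC); b=cv2.resize(b,None,fx=3.3333,fy=3.3333,interpolation=cv2.INTER_CUBIC)
cv2.imwrite("pics/ca.png",a);cv2.imwrite("pics/cb.png",b)
```

```text
(no output)
```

View pics/ca.png

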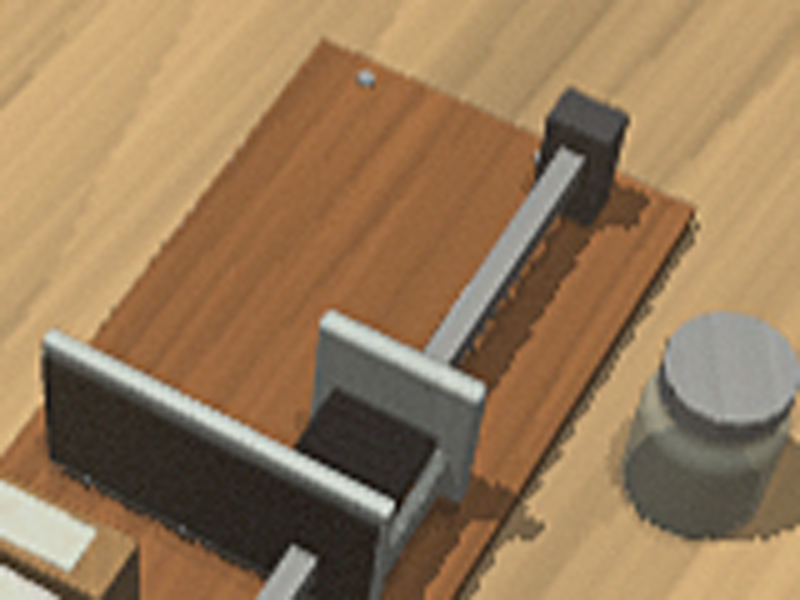

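View pics/cb.png

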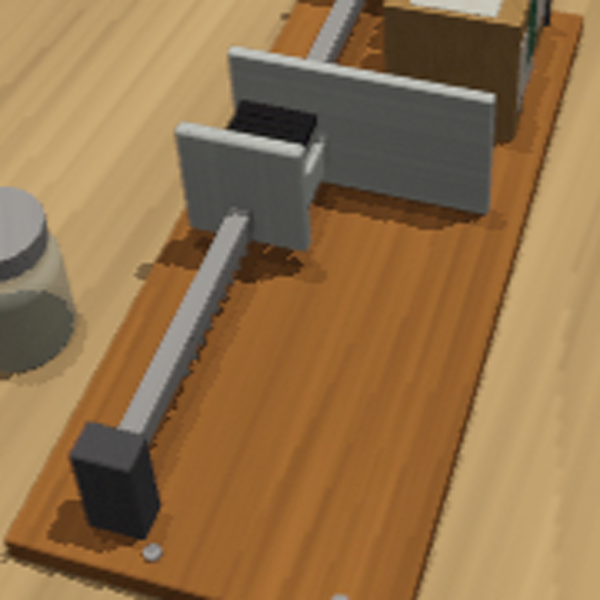

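```bash
cat > fit.py <<'E'
from plant import *
import numpy as np,cv2
from scipy.optimize import least_squares
def proj(c,P):
    K=get_calibration(c); T=np.linalg.inv(K["pose"]); q=T[:3,:3]@np.asarray(P)+T[:3,3]
    p=K["camera_matrix"]@np.array([q[0],-q[1],-q[2]]); return p[:2]/p[2]
A=lambda u,v:("scene",225+(u+.5)/5-.5,85+(v+.5)/5-.5)
B=lambda u,v:("side",140+(u+.5)/3.3333-.5,180+(v+.5)/3.3333-.5)
# p: x,y,yaw, pad_y, collar_y, plate_x, ztop
O=[(A(327,317),lambda p:(.015,p[3]+.032,p[6])),(A(480,392),lambda p:(.085,p[3]+.032,p[6])),
(B(303,148),lambda p:(.015,p[3]+.032,p[6])),(B(181,130),lambda p:(.085,p[3]+.032,p[6])),
(A(50,340),lambda p:(p[5]-.075,p[3]-.031,p[6])),(A(390,508),lambda p:(p[5]+.075,p[3]-.031,p[6])),
(B(493,97),lambda p:(p[5]-.075,p[3]-.031,p[6])),(B(233,52),lambda p:(p[5]+.075,p[3]-.031,p[6])),
(A(323,40),lambda p:(-.09,.225,.015)),(A(693,208),lambda p:(.1,.225,.015)),(B(8,543),lambda p:(.1,.225,.015)),
(A(591,115),lambda p:(.05,p[4],.073)),(B(113,447),lambda p:(.05,p[4],.073)),
(("scene",174,244),lambda p:(-.09,-.225,.015))]
def w(p,l):
    c,s=np.cos(p[2]),np.sin(p[2]); return (p[0]+c*l[0]-s*l[1],p[1]+s*l[0]+c*l[1],l[2])
def res(p): return np.concatenate([proj(o[0],w(p,f(p)))-o[1:] for o,f in O])
r=least_squares(res,[.57,-.07,0.0,.02,.2,.0,.105],loss="soft_l1"); p=r.x
if __name__=="__main__":
    print(np.round(p,4)); print(np.round(res(p).reshape(-1,2),1).tolist())
    print("pad",w(p,(.05,p[3],.08)),"collar",w(p,(.05,p[4],.073)),"+y dir",-np.sin(p[2]),np.cos(p[2]))
    s=state(); print(s["tool_pos"],s["tool_rot"])
E
python3 fit.py
```

```text
[ 0.5641 -0.0208  0.0872 -0.0042  0.197   0.0052  0.1024]
[[-2.0, -0.4], [0.1, 0.4], [-0.2, 0.9], [-1.8, -1.2], [-2.0, -0.7], [-0.1, 0.8], [-0.1, 0.7], [-1.7, -0.2], [-1.4, -1.5], [-0.1, -1.4], [-2.1, 0.0], [-1.8, -0.9], [-1.6, -0.5], [-2.9, 0.9]]
pad (np.float64(0.614249592300223), np.float64(-0.020637043803931783), 0.08) collar (np.float64(0.5967244447547668), np.float64(0.17977687907753204), 0.073) +y dir -0.08711233904884029 0.9961984944705748
[0.15328738 0.60591388 0.21917642] [1.88199319e-05 1.23588269e-01 9.92333582e-01 4.37004294e-05]
```

Emit:
apply_moves(targets=[{"translation":[0,0,0],"twist":-1,"hand":0},{"translation":[0,0,0],"twist":-1,"hand":0},{"translation":[0,0,0],"twist":-1,"hand":0},{"translation":[0,0,0],"twist":-0.35,"hand":0},{"translation":[0,0,0],"twist":0,"hand":0}])

```text
time: 1.2
tool_pos: [0.1533, 0.6059, 0.2191]
tool_rot: [0.0, -0.044, 0.999, 0.0]
contact_force: [0.0, -0.1, 1.0]
gripper_width: 0.14
grasp_force: 0.0
```

```bash
cat > go.py <<'E'
from plant import *
import numpy as np,sys
from scipy.spatial.transform import Rotation as R
s=state(); q=s["tool_rot"]; r=R.from_quat(np.roll(q,-1))
t=np.array([float(v) for v in sys.argv[1:4]])
print("t",s["time"],"pos",s["tool_pos"].round(4) if hasattr(s["tool_pos"],"round") else s["tool_pos"],"tool y deg",np.degrees(np.arctan2(*r.as_matrix()[[1,0],1])),"F",np.round(s["contact_force"],1),s["gripper_width"])
print("shift mm",(1000*r.inv().apply(t-s["tool_pos"])).round(1))
E
python3 go.py 0.6139 -0.0167 0.16
```

```text
t 1.2 pos [0.1533 0.6059 0.2191] tool y deg 94.9888601046231 F [ 0.  -0.1  1. ] 0.14047463912502284
shift mm [-404.7 -660.3   59.1]
```

Emit:
apply_moves(targets=[{"translation":[-0.21,-0.34,0],"twist":0,"hand":0},{"translation":[-0.21,-0.34,0],"twist":0,"hand":0},{"translation":[-0.21,-0.34,0],"twist":0,"hand":0},{"translation":[-0.21,-0.34,0],"twist":0,"hand":0},{"translation":[-0.21,-0.34,0],"twist":0,"hand":0},{"translation":[-0.21,-0.34,0],"twist":0,"hand":0},{"translation":[-0.21,-0.34,0],"twist":0,"hand":0},{"translation":[-0.21,-0.34,0],"twist":0,"hand":0}])

```text
time: 2.0
tool_pos: [0.3451, 0.3482, 0.2194]
tool_rot: [0.0, -0.043, 0.999, 0.0]
contact_force: [0.1, 0.8, -0.1]
gripper_width: -0.005
grasp_force: 0.0
```

Emit:
apply_moves(targets=[{"translation":[-0.21,-0.34,0],"twist":0,"hand":0},{"translation":[-0.21,-0.34,0],"twist":0,"hand":0},{"translation":[-0.21,-0.34,0],"twist":0,"hand":0},{"translation":[-0.21,-0.34,0],"twist":0,"hand":0},{"translation":[-0.21,-0.34,0],"twist":0,"hand":0},{"translation":[-0.21,-0.34,0],"twist":0,"hand":0},{"translation":[-0.21,-0.34,0],"twist":0,"hand":0},{"translation":[0,0,0],"twist":0,"hand":0}])

```text
time: 2.8
tool_pos: [0.5135, 0.1219, 0.2192]
tool_rot: [0.0, -0.041, 0.999, -0.001]
contact_force: [-0.4, 0.1, 0.3]
gripper_width: 0.001
grasp_force: 0.0
```

```bash
python3 go.py 0.6139 -0.0167 0.16
python3 - <<'E'
from plant import *
import cv2
cal=get_calibration("wrist"); im=grab_frame("wrist"); cv2.imwrite("pics/w0.png",im[...,::-1])
for q in ("pad_top","lip_face"): print(q,[(r["point"],r["score"]) for r in recognise("wrist",q)[:2]])
print(cal)
E
```

```text
t 2.8 pos [0.5135 0.1219 0.2192] tool y deg 94.64479982737411 F [-0.4  0.1  0.3] 0.0012501240889975097
shift mm [ -88.8 -146.2   59.4]
pad_top [([0.6108, -0.0261, 0.0744], 0.65)]
lip_face [([0.5867, -0.052, 0.0732], 0.9)]
{'camera_matrix': array([[314.21066378,   0.        , 258.28131786],
       [  0.        , 314.21066378, 192.19475597],
       [  0.        ,   0.        ,   1.        ]]), 'pose': array([[-8.12797055e-02, -9.42916583e-01, -3.22958089e-01,
         4.29706440e-01],
       [ 9.96691088e-01, -7.71206426e-02, -2.56764751e-02,
         1.15139022e-01],
       [-6.95961149e-04, -3.23976425e-01,  9.46064898e-01,
         3.74791608e-01],
       [ 0.00000000e+00,  0.00000000e+00,  0.00000000e+00,
         1.00000000e+00]])}
```

View pics/w0.png

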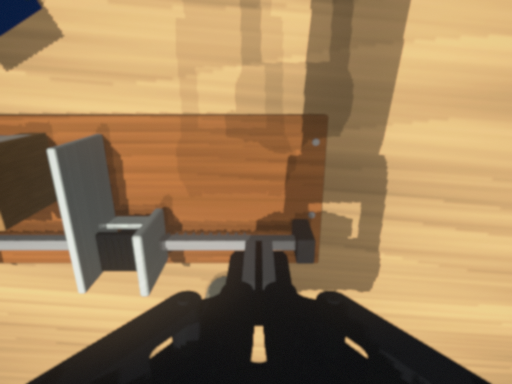

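The wrist view shows the pad at about (118,250), the lip at (150,255), the collar at (305,240) and the board rim; this agrees with the fit. I'll move over the pad and re-check.

Emit:
apply_moves(targets=[{"translation":[-0.22,-0.36,0],"twist":0,"hand":0},{"translation":[-0.22,-0.36,0],"twist":0,"hand":0},{"translation":[-0.22,-0.36,0],"twist":0,"hand":0},{"translation":[-0.22,-0.36,0],"twist":0,"hand":0},{"translation":[0,0,0.3],"twist":0,"hand":0},{"translation":[0,0,0.25],"twist":0,"hand":0},{"translation":[0,0,0],"twist":0,"hand":0}])

```text
time: 3.65
tool_pos: [0.6086, -0.0089, 0.1593]
tool_rot: [-0.004, -0.044, 0.999, 0.001]
contact_force: [-0.2, -0.2, -0.5]
gripper_width: 0.002
grasp_force: 0.0
```

```bash
python3 go.py 0.6139 -0.0167 0.14
python3 - <<'E'
from plant import *
import cv2
im=grab_frame("wrist"); cv2.imwrite("pics/w1.png",im[...,::-1])
im=grab_frame("side"); cv2.imwrite("pics/s1.png",cv2.resize(im[150:330,130:330],None,fx=3,fy=3)[...,::-1])
E
```

```text
t 3.65 pos [ 0.6086 -0.0089  0.1593] tool y deg 95.06345750107253 F [-0.2 -0.2 -0.5] 0.0023520525604215836
shift mm [-4.8 -8.3 19.3]
```

View pics/w1.png

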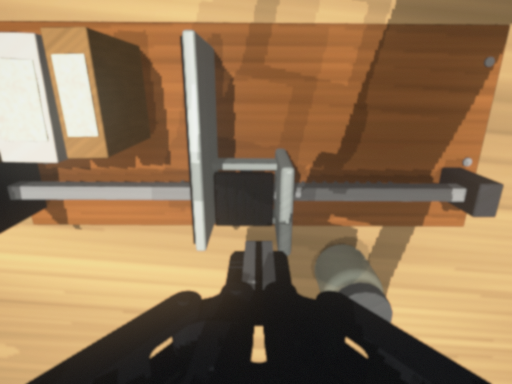

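View pics/s1.png

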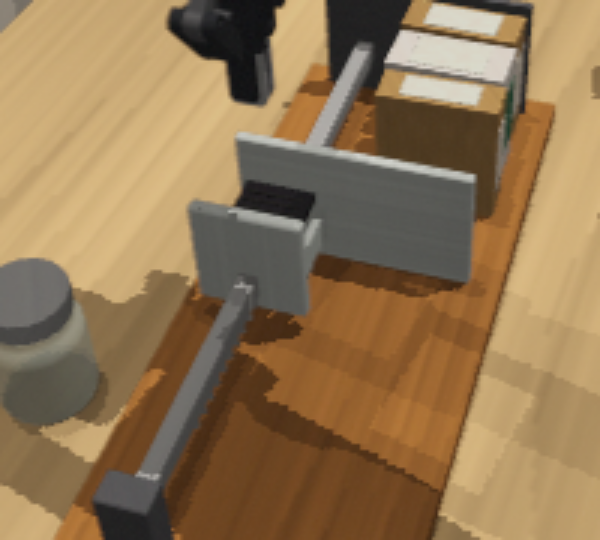

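The wrist view shows the front plate top at cols 183-205, the pad at cols 215-273 / rows 172-225 and the lip at cols 277-293. I'll compare these with the fit's prediction.

Run:
```python
from fit import *
for n,l in dict(padA=(.027,p[3]-.024,.08),padB=(.027,p[3]+.024,.08),padC=(.073,p[3]-.024,.08),padD=(.073,p[3]+.024,.08),lip0=(.015,p[3]+.027,.105),lip1=(.085,p[3]+.027,.105),lip0b=(.015,p[3]+.037,.105),lip1b=(.085,p[3]+.037,.105),plate0=(p[5]-.075,p[3]-.035,.105),plate1=(p[5]+.075,p[3]-.035,.105),collar=(.05,p[4],.073)).items(): print(n,proj("wrist",w(p,l)).round(1))
s=state()["tool_pos"]; print("tip",proj("wrist",(s[0],s[1],s[2]-.022)), s)
```

```text
padA [213.  169.4]
padB [274.  169.5]
padC [215.5 222.9]
padD [273. 223.]
lip0 [280.3 162. ]
lip1 [278.1 250.7]
lip0b [294.6 162. ]
lip1b [291.1 250.7]
plate0 [182.4  26.4]
plate1 [197.3 245. ]
collar [485.9 194.5]
tip [258.34007813 227.70183388] [ 0.6112377  -0.00921966  0.16415718]
```

Agreement is within about 1-2 mm, so I'll descend onto the pad.

Emit:
apply_moves(targets=[{"translation":[-0.03,-0.075,0],"twist":0,"hand":0},{"translation":[0,0,0],"twist":0,"hand":0},{"translation":[0,0,0.25],"twist":0,"hand":0},{"translation":[0,0,0.2],"twist":0,"hand":0},{"translation":[0,0,0.05],"twist":0,"hand":0},{"translation":[0,0,0],"twist":0,"hand":0},{"translation":[0,0,0],"twist":0,"hand":0}])

```text
time: 4.45
tool_pos: [0.6163, -0.0179, 0.1157]
tool_rot: [0.001, -0.044, 0.999, -0.0]
contact_force: [0.7, -0.3, 0.3]
gripper_width: 0.002
grasp_force: 0.0
```

```bash
python3 go.py 0.6139 -0.0167 0.10
```

```text
t 4.45 pos [ 0.6163 -0.0179  0.1157] tool y deg 94.99699176660022 F [ 0.7 -0.3  0.3] 0.0017330266294469329
shift mm [ 2.3  1.4 15.7]
```

Emit:
apply_moves(targets=[{"translation":[0,0.02,0.06],"twist":0,"hand":0},{"translation":[0,0,0.06],"twist":0,"hand":0},{"translation":[0,0,0],"twist":0,"hand":0},{"translation":[0,0,0],"twist":0,"hand":0}])

```text
time: 4.85
tool_pos: [0.615, -0.0157, 0.1018]
tool_rot: [-0.0, -0.044, 0.999, 0.0]
contact_force: [0.4, -0.5, -0.1]
gripper_width: 0.0
grasp_force: 0.0
```

Emit:
apply_moves(targets=[{"translation":[0,0,0.03],"twist":0,"hand":0},{"translation":[0,0,0],"twist":0,"hand":0},{"translation":[0,0,0],"twist":0,"hand":0}])

```text
time: 5.15
tool_pos: [0.6151, -0.0158, 0.099]
tool_rot: [-0.0, -0.044, 0.999, 0.0]
contact_force: [0.2, -0.2, -0.5]
gripper_width: 0.004
grasp_force: 0.0
```

Emit:
apply_moves(targets=[{"translation":[0,0,0.03],"twist":0,"hand":0},{"translation":[0,0,0],"twist":0,"hand":0},{"translation":[0,0,0],"twist":0,"hand":0}])

```text
time: 5.45
tool_pos: [0.615, -0.0157, 0.0959]
tool_rot: [-0.0, -0.044, 0.999, 0.0]
contact_force: [0.3, 0.9, -0.4]
gripper_width: -0.003
grasp_force: 0.0
```

Emit:
apply_moves(targets=[{"translation":[0,0,0.02],"twist":0,"hand":0},{"translation":[0,0,0],"twist":0,"hand":0},{"translation":[0,0,0],"twist":0,"hand":0}])

```text
time: 5.75
tool_pos: [0.6151, -0.0157, 0.094]
tool_rot: [-0.0, -0.044, 0.999, 0.0]
contact_force: [-0.4, 0.4, 0.6]
gripper_width: 0.002
grasp_force: 0.0
```

Emit:
apply_moves(targets=[{"translation":[0,0,0.02],"twist":0,"hand":0},{"translation":[0,0,0],"twist":0,"hand":0},{"translation":[0,0,0],"twist":0,"hand":0}])

```text
time: 6.05
tool_pos: [0.6151, -0.0157, 0.092]
tool_rot: [-0.0, -0.044, 0.999, 0.0]
contact_force: [-1.0, -0.0, 0.1]
gripper_width: -0.0
grasp_force: 0.0
```

Emit:
apply_moves(targets=[{"translation":[0,0,0.02],"twist":0,"hand":0},{"translation":[0,0,0],"twist":0,"hand":0},{"translation":[0,0,0],"twist":0,"hand":0}])

```text
time: 6.35
tool_pos: [0.6151, -0.0157, 0.09]
tool_rot: [-0.0, -0.044, 0.999, 0.0]
contact_force: [-0.6, 0.3, -0.7]
gripper_width: -0.001
grasp_force: 0.0
```

Run:
```python
from plant import *
import cv2,numpy as np
im=grab_frame("side")[190:280,170:270]; im2=grab_frame("wrist")[130:270,180:320]
cv2.imwrite("pics/s2.png",np.hstack([cv2.resize(im,(400,360)),cv2.resize(im2,(360,360))])[...,::-1])
s=state();print(s["tool_pos"],s["contact_force"])
```

```text
[ 0.61517684 -0.01576189  0.09011428] [-0.15394797  0.0483976   0.53942476]
```

View pics/s2.png

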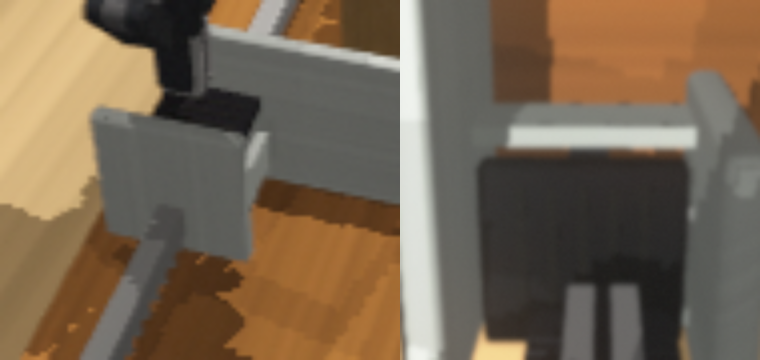

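Run:
```python
from fit import *
s=state()["tool_pos"]
for d in (.0,.012,.022):
  for dx in (-.011,0,.011): print(d,dx,"side",proj("side",(s[0]+dx,s[1],s[2]-d)).round(1),"wrist",proj("wrist",(s[0]+dx,s[1],s[2]-d)).round(1))
for z in (.08,.07,.06):print("pad",z,[ (proj("side",w(p,(x,p[3]+y,z))).round(1).tolist(),proj("wrist",w(p,(x,p[3]+y,z))).round(1).tolist()) for x in(.027,.073) for y in (-.024,.024)])
```

```text
0.0 -0.011 side [221.9 217.1] wrist [260.1 226.6]
0.0 0 side [216.3 215.6] wrist [258.4 244.6]
0.0 0.011 side [210.8 214.2] wrist [256.7 261.9]
0.012 -0.011 side [222.4 222. ] wrist [260.  217.8]
0.012 0 side [216.8 220.5] wrist [258.4 234.9]
0.012 0.011 side [211.3 219. ] wrist [256.8 251.3]
0.022 -0.011 side [222.8 225.9] wrist [259.9 211.2]
0.022 0 side [217.3 224.4] wrist [258.3 227.6]
0.022 0.011 side [211.8 223. ] wrist [256.8 243.3]
pad 0.08 [([234.6, 211.6], [207.0, 197.2]), ([226.0, 229.7], [292.7, 197.2]), ([211.1, 207.2], [211.0, 268.4]), ([201.6, 224.8], [290.0, 268.4])]
pad 0.07 [([234.9, 215.6], [209.6, 191.4]), ([226.4, 233.6], [290.9, 191.4]), ([211.6, 211.1], [213.2, 259.7]), ([202.1, 228.8], [288.5, 259.7])]
pad 0.06 [([235.1, 219.5], [212.0, 186.3]), ([226.7, 237.6], [289.3, 186.3]), ([212.0, 215.0], [215.2, 251.9]), ([202.7, 232.7], [287.1, 251.8])]
```

The side crop shows the fingertip bottom at about (215,213), still above the pad. In the wrist crop the finger front is at row 241 and the pad spans rows 190-262. So the shut tips are shorter than assumed and there is no contact yet. I'll shift slightly toward -x and keep descending by force.

Emit:
apply_moves(targets=[{"translation":[0.04,0,0.02],"twist":0,"hand":0},{"translation":[0,0,0],"twist":0,"hand":0},{"translation":[0,0,0.02],"twist":0,"hand":0},{"translation":[0,0,0],"twist":0,"hand":0},{"translation":[0,0,0],"twist":0,"hand":0}])

```text
time: 6.95
tool_pos: [0.6112, -0.0161, 0.086]
tool_rot: [-0.0, -0.044, 0.999, 0.0]
contact_force: [-0.6, -0.7, -0.5]
gripper_width: 0.004
grasp_force: 0.0
```

Emit:
apply_moves(targets=[{"translation":[0,0,0.02],"twist":0,"hand":0},{"translation":[0,0,0],"twist":0,"hand":0},{"translation":[0,0,0],"twist":0,"hand":0}])

```text
time: 7.25
tool_pos: [0.6111, -0.0161, 0.084]
tool_rot: [-0.0, -0.044, 0.999, 0.0]
contact_force: [0.4, 0.3, 1.1]
gripper_width: 0.001
grasp_force: 0.0
```

Emit:
apply_moves(targets=[{"translation":[0,0,0.02],"twist":0,"hand":0},{"translation":[0,0,0],"twist":0,"hand":0},{"translation":[0,0,0],"twist":0,"hand":0}])

```text
time: 7.55
tool_pos: [0.6111, -0.0161, 0.082]
tool_rot: [-0.0, -0.044, 0.999, 0.0]
contact_force: [-0.2, 0.8, 0.7]
gripper_width: -0.006
grasp_force: 0.0
```

Emit:
apply_moves(targets=[{"translation":[0,0,0.02],"twist":0,"hand":0},{"translation":[0,0,0],"twist":0,"hand":0},{"translation":[0,0,0],"twist":0,"hand":0}])

```text
time: 7.85
tool_pos: [0.6111, -0.0161, 0.08]
tool_rot: [-0.0, -0.044, 0.999, 0.0]
contact_force: [0.1, 0.6, 0.2]
gripper_width: 0.004
grasp_force: 0.0
```

Run:
```python
from plant import *
import cv2,numpy as np
im=grab_frame("side")[180:260,170:260]; im2=grab_frame("wrist")[130:290,180:340]
im3=grab_frame("scene")[130:210,260:350]
cv2.imwrite("pics/s3.png",np.hstack([cv2.resize(im,(270,240)),cv2.resize(im2,(240,240)),cv2.resize(im3,(270,240))])[...,::-1])
F=[]
for i in range(6): grab_frame("side"); F.append(state()["contact_force"])
print(np.mean(F,0),state()["ft_torque"],state()["tool_pos"],state()["time"])
```

```text
[-0.03841909 -0.22480065  0.29889763] [-0.02185189 -0.01781015 -0.02721443] [ 0.61121424 -0.01609646  0.08015707] 8.3
```

View pics/s3.png

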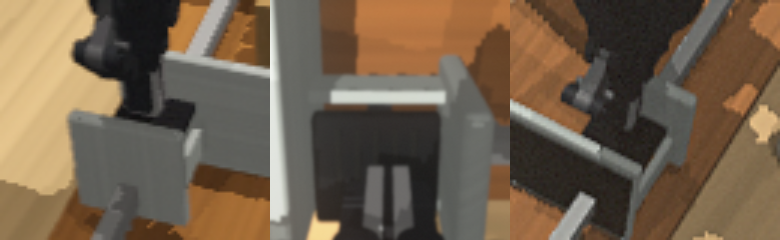

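The crop shows the fingers over the pad between plate and lip, still slightly above it with zero force. I'll keep going down.

Emit:
apply_moves(targets=[{"translation":[0,0,0.02],"twist":0,"hand":0},{"translation":[0,0,0],"twist":0,"hand":0},{"translation":[0,0,0],"twist":0,"hand":0}])

```text
time: 8.6
tool_pos: [0.6111, -0.0161, 0.0779]
tool_rot: [-0.0, -0.044, 0.999, 0.0]
contact_force: [-0.4, 0.3, -0.6]
gripper_width: -0.001
grasp_force: 0.0
```

Emit:
apply_moves(targets=[{"translation":[0,0,0.02],"twist":0,"hand":0},{"translation":[0,0,0],"twist":0,"hand":0},{"translation":[0,0,0],"twist":0,"hand":0}])

```text
time: 8.9
tool_pos: [0.6111, -0.0161, 0.076]
tool_rot: [-0.0, -0.044, 0.999, 0.0]
contact_force: [0.5, -0.1, 0.8]
gripper_width: 0.001
grasp_force: 0.0
```

Emit:
apply_moves(targets=[{"translation":[0,0,0.02],"twist":0,"hand":0},{"translation":[0,0,0],"twist":0,"hand":0},{"translation":[0,0,0],"twist":0,"hand":0}])

```text
time: 9.2
tool_pos: [0.6111, -0.0161, 0.074]
tool_rot: [-0.0, -0.044, 0.999, 0.0]
contact_force: [-0.4, -0.1, -0.3]
gripper_width: 0.002
grasp_force: 0.0
```

Run:
```python
from fit import *
T=np.array([.6111,-.0161,.080]); s=state(); now=s["tool_pos"]; print(now,s["joint_efforts"])
P=[("scene",301,173),("side",223,217)]
f=lambda q:np.concatenate([proj("scene",T+q)-(301,173),proj("side",T+q)-(223,217),proj("wrist",np.array(now)+q)-(258,240)])
r=least_squares(f,[0,0,-.02]);print(r.x.round(4),f(r.x).round(1))
f2=lambda q:f(q)[:4]; r=least_squares(f2,[0,0,-.02]);print(r.x.round(4),f(r.x).round(1))
C=get_calibration("wrist")["pose"];print(C[:3,3]-now)
import cv2
im=grab_frame("wrist")[120:300,170:350]; a=cv2.resize(im,(400,400)); b=cv2.resize(grab_frame("scene")[130:210,260:340],(400,400))
cv2.imwrite("pics/s4.png",np.hstack([a,b])[...,::-1])
```

```text
[ 0.61111594 -0.01607205  0.07398206] [-3.17370586e-04 -4.01733613e+01 -3.35754061e+01 -4.02055202e-04
  1.82056083e-03  1.54604845e-05]
[-0.0016 -0.0006 -0.0008] [-6.7 -1.4 -3.1  3.5 -0.4  1.3]
[ 0.0029 -0.0028  0.0033] [-5.3 -0.6 -5.   0.4 -5.2 11.8]
[-0.08358791 -0.00749262  0.15564095]
```

View pics/s4.png

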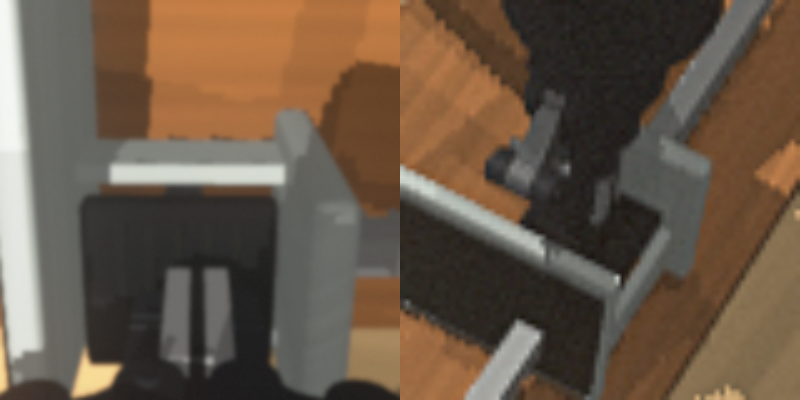

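The wrist half of the crop shows the pad at rows 195-360 with the finger front at (200,268). The scene half shows the tip at (205,215), at about pad level. I'll continue in small steps and watch the force.

Emit:
apply_moves(targets=[{"translation":[0,0,0.02],"twist":0,"hand":0},{"translation":[0,0,0],"twist":0,"hand":0},{"translation":[0,0,0],"twist":0,"hand":0}])

```text
time: 9.6
tool_pos: [0.6111, -0.0161, 0.072]
tool_rot: [-0.0, -0.044, 0.999, 0.0]
contact_force: [0.1, -0.1, -0.3]
gripper_width: -0.001
grasp_force: 0.0
```

Emit:
apply_moves(targets=[{"translation":[0,0,0.02],"twist":0,"hand":0},{"translation":[0,0,0],"twist":0,"hand":0},{"translation":[0,0,0],"twist":0,"hand":0}])

```text
time: 9.9
tool_pos: [0.6111, -0.0161, 0.07]
tool_rot: [-0.0, -0.044, 0.999, 0.0]
contact_force: [-0.8, -0.1, 0.5]
gripper_width: 0.0
grasp_force: 0.0
```

Emit:
apply_moves(targets=[{"translation":[0,0,0.02],"twist":0,"hand":0},{"translation":[0,0,0],"twist":0,"hand":0},{"translation":[0,0,0],"twist":0,"hand":0}])

```text
time: 10.2
tool_pos: [0.6111, -0.0161, 0.068]
tool_rot: [-0.0, -0.044, 0.999, 0.0]
contact_force: [0.4, -0.0, 0.3]
gripper_width: -0.001
grasp_force: 0.0
```

Run:
```python
from plant import *
import numpy as np
F=[]
for c in ("side","scene","wrist"):
    grab_frame(c); F.append(state()["contact_force"])
    for q in ("pad_top",):
        for r in recognise(c,q)[:1]: print(c,q,np.round(r["point"],4),round(r["score"],2)); F.append(state()["contact_force"])
        for r in regions_of(c,q)[:1]:
            v,u=np.nonzero(r["pixels"]); print("reg",u.min(),u.max(),v.min(),v.max(),len(u))
            if c=="wrist":
                im=grab_frame("wrist"); 
                for row in (195,205,215,225,235,242,250): print(row,im[row,205:300:5].mean(-1).astype(int).tolist())
print(np.mean(F,0),state()["time"])
```

```text
side pad_top [ 0.6031 -0.0322  0.0745] 0.47
scene pad_top [ 0.626  -0.0225  0.077 ] 0.5
reg 285 311 169 184 220
wrist pad_top [ 0.6045 -0.0287  0.0721] 0.92
reg 204 296 206 290 4441
195 [102, 101, 100, 121, 132, 130, 124, 131, 131, 131, 130, 123, 129, 131, 130, 130, 120, 126, 129]
205 [105, 104, 97, 175, 176, 176, 177, 177, 175, 174, 175, 176, 184, 184, 185, 185, 185, 184, 192]
215 [61, 48, 46, 46, 45, 44, 43, 42, 43, 43, 44, 43, 43, 42, 43, 44, 44, 42, 65]
225 [52, 52, 49, 49, 45, 46, 46, 47, 44, 44, 44, 45, 45, 46, 44, 45, 45, 40, 51]
235 [60, 51, 50, 48, 45, 44, 46, 43, 42, 42, 43, 42, 44, 41, 44, 43, 43, 33, 61]
242 [64, 48, 48, 47, 46, 43, 45, 38, 83, 104, 78, 43, 105, 102, 34, 42, 32, 32, 61]
250 [74, 49, 48, 45, 45, 41, 42, 34, 98, 109, 72, 41, 108, 109, 32, 32, 31, 31, 74]
[ 0.04761546 -0.11314437 -0.12370884] 10.7
```

Run:
```python
from fit import *
for z in (.08,.075,.07):print(z,[proj("wrist",w(p,(x,p[3]+y,z))).round(1).tolist() for x in(.027,.073) for y in (-.024,.024)])
C=get_calibration("wrist");K=C["camera_matrix"];t=state()["tool_pos"]
for v in (240,):
  d=np.linalg.inv(K)@np.array([258,v,1]);d=C["pose"][:3,:3]@(d*[1,-1,-1]);o=C["pose"][:3,3]
  for z in (.10,.09,.08,.07,.06,.05): print(z,(o+d*(z-o[2])/d[2]-t).round(4))
# full-frame col profile for finger's front: rows where gray starts
im=grab_frame("wrist"); print([(r,im[r,244:276:3].mean(-1).astype(int).tolist()) for r in range(236,300,6)])
```

```text
0.08 [[200.7, 219.7], [297.0, 219.7], [205.6, 297.1], [293.6, 297.0]]
0.075 [[202.3, 215.7], [295.8, 215.7], [207.0, 291.4], [292.6, 291.3]]
0.07 [[203.9, 212.0], [294.8, 212.0], [208.4, 285.9], [291.7, 285.9]]
0.1 [-0.0194 -0.0019  0.0319]
0.09 [-0.0142 -0.0015  0.0219]
0.08 [-0.009  -0.001   0.0119]
0.07 [-0.0038 -0.0006  0.0019]
0.06 [ 0.0014 -0.0001 -0.0081]
0.05 [ 0.0066  0.0003 -0.0181]
[(236, [43, 43, 44, 41, 43, 40, 43, 40, 40, 38, 41]), (242, [62, 104, 104, 103, 54, 36, 86, 104, 104, 91, 35]), (248, [74, 110, 109, 107, 49, 36, 83, 109, 109, 105, 36]), (254, [87, 108, 109, 105, 46, 36, 83, 108, 109, 106, 46]), (260, [99, 108, 109, 104, 41, 34, 77, 108, 109, 108, 62]), (266, [102, 108, 108, 105, 41, 33, 76, 108, 100, 87, 61]), (272, [108, 109, 108, 104, 38, 32, 72, 105, 84, 81, 70]), (278, [92, 100, 106, 103, 36, 33, 72, 90, 81, 81, 74]), (284, [30, 41, 70, 118, 57, 50, 110, 87, 50, 32, 32]), (290, [34, 36, 35, 40, 30, 28, 37, 31, 29, 29, 30]), (296, [30, 32, 32, 29, 30, 29, 28, 28, 29, 28, 28])]
```

Emit:
apply_moves(targets=[{"translation":[0,0,0.02],"twist":0,"hand":0},{"translation":[0,0,0],"twist":0,"hand":0},{"translation":[0,0,0],"twist":0,"hand":0}])

```text
time: 11.05
tool_pos: [0.6111, -0.0161, 0.0659]
tool_rot: [-0.0, -0.044, 0.999, 0.0]
contact_force: [0.1, 0.6, -0.4]
gripper_width: 0.002
grasp_force: 0.0
```

Emit:
apply_moves(targets=[{"translation":[0,0,0.02],"twist":0,"hand":0},{"translation":[0,0,0],"twist":0,"hand":0},{"translation":[0,0,0],"twist":0,"hand":0}])

```text
time: 11.35
tool_pos: [0.6111, -0.0161, 0.064]
tool_rot: [-0.0, -0.044, 0.999, 0.0]
contact_force: [-0.3, 0.3, 0.7]
gripper_width: -0.001
grasp_force: 0.0
```

Run:
```python
from fit import *
F=[]
im=grab_frame("wrist");s=state();print(s["tool_pos"])
g=im.mean(-1); print("now",[(r,int(g[r,222:240].mean())) for r in range(200,226)])
print("bot",[(r,int(g[r,212:222].mean())) for r in range(284,308,2)])
for z in (.08,.075,.07):print(z,[proj("wrist",w(p,(x,p[3]-.01,z))).round(1).tolist() for x in(.027,.073)])
o=cv2.imread("pics/w1.png").mean(-1); print("w1",[(r,int(o[r,225:260].mean())) for r in range(160,182)])
print("bot",[(r,int(o[r,220:235].mean())) for r in range(216,236,2)])
for c in ("side","scene"):
  im=grab_frame(c); cv2.imwrite(f"pics/{c}_now.png",im[...,::-1])
  d=np.abs(im.astype(int)-cv2.imread(f"pics/{c}0.png")[...,::-1]).mean(-1)
# side: lip left upper corner patch displacement by template matching
for c,(u,v) in dict(side=(232,250),scene=(312,170)).items():
  a=cv2.imread(f"pics/{c}0.png");b=cv2.imread(f"pics/{c}_now.png");t=a[v-12:v+12,u-14:u+14]
  m=cv2.matchTemplate(b[v-24:v+24,u-28:u+28],t,cv2.TM_CCOEFF_NORMED);print(c,cv2.minMaxLoc(m)[1::2])
```

```text
[ 0.61117112 -0.01608232  0.06406241]
now [(200, 178), (201, 203), (202, 212), (203, 213), (204, 213), (205, 213), (206, 212), (207, 204), (208, 176), (209, 126), (210, 83), (211, 68), (212, 66), (213, 64), (214, 58), (215, 48), (216, 43), (217, 43), (218, 44), (219, 46), (220, 47), (221, 48), (222, 48), (223, 48), (224, 48), (225, 48)]
bot [(284, 36), (286, 35), (288, 36), (290, 36), (292, 36), (294, 46), (296, 57), (298, 41), (300, 37), (302, 36), (304, 36), (306, 35)]
0.08 [[228.0, 223.1], [230.7, 302.0]]
0.075 [[228.9, 219.0], [231.4, 296.0]]
0.07 [[229.8, 215.1], [232.1, 290.4]]
w1 [(160, 107), (161, 108), (162, 115), (163, 137), (164, 163), (165, 176), (166, 180), (167, 178), (168, 169), (169, 142), (170, 99), (171, 63), (172, 46), (173, 42), (174, 43), (175, 44), (176, 45), (177, 45), (178, 45), (179, 45), (180, 45), (181, 45)]
bot [(216, 52), (218, 52), (220, 52), (222, 53), (224, 66), (226, 135), (228, 170), (230, 172), (232, 172), (234, 170)]
side (0.9593909382820129, (14, 12))
scene (0.7116020917892456, (14, 12))
```

Emit:
apply_moves(targets=[{"translation":[0,0,0.02],"twist":0,"hand":0},{"translation":[0,0,0],"twist":0,"hand":0},{"translation":[0,0,0],"twist":0,"hand":0}])

```text
time: 11.8
tool_pos: [0.6115, -0.0161, 0.0627]
tool_rot: [0.0, -0.044, 0.999, -0.0]
contact_force: [-0.4, 1.4, 2.8]
gripper_width: 0.001
grasp_force: 1.6
```

Emit:
apply_moves(targets=[{"translation":[0,0,0.01],"twist":0,"hand":0},{"translation":[0,0,0],"twist":0,"hand":0}])

```text
time: 12.0
tool_pos: [0.6115, -0.0161, 0.0614]
tool_rot: [0.0, -0.044, 0.999, -0.0]
contact_force: [-0.3, -0.1, 3.9]
gripper_width: -0.003
grasp_force: 1.8
```

Emit:
apply_moves(targets=[{"translation":[0,0,0.01],"twist":0,"hand":0},{"translation":[0,0,0],"twist":0,"hand":0}])

```text
time: 12.2
tool_pos: [0.6115, -0.0162, 0.0603]
tool_rot: [0.0, -0.044, 0.999, -0.0]
contact_force: [0.3, -0.9, 3.5]
gripper_width: 0.001
grasp_force: 2.0
```

Emit:
apply_moves(targets=[{"translation":[0,0,0.01],"twist":0,"hand":0},{"translation":[0,0,0],"twist":0,"hand":0},{"translation":[0,0,0],"twist":0,"hand":0}])

```text
time: 12.5
tool_pos: [0.6115, -0.0161, 0.0593]
tool_rot: [0.0, -0.044, 0.999, -0.0]
contact_force: [0.5, -0.7, 3.8]
gripper_width: 0.002
grasp_force: 2.1
```

Run:
```python
from plant import *
import numpy as np
F=[]
for i in range(8): grab_frame("side"); F.append(state()["contact_force"])
print(np.mean(F,0),state()["tool_pos"],state()["time"])
```

```text
[ 1.36830159 -0.0290312   4.09606295] [ 0.61144837 -0.01613567  0.05926997] 12.9
```

Pressed about 7 mm (4.1 N), so the pawl is clear. I'll go 1 mm more, then push along tool +y.

Emit:
apply_moves(targets=[{"translation":[0,0,0.01],"twist":0,"hand":0},{"translation":[0,0.04,0],"twist":0,"hand":0},{"translation":[0,0.04,0],"twist":0,"hand":0},{"translation":[0,0.04,0],"twist":0,"hand":0},{"translation":[0,0.04,0],"twist":0,"hand":0},{"translation":[0,0.04,0],"twist":0,"hand":0},{"translation":[0,0.04,0],"twist":0,"hand":0}])

```text
time: 13.6
tool_pos: [0.6092, 0.0082, 0.0582]
tool_rot: [0.0, -0.044, 0.999, -0.0]
contact_force: [1.7, -2.4, 4.8]
gripper_width: -0.001
grasp_force: 2.2
```

Emit:
apply_moves(targets=[{"translation":[0,0.06,0],"twist":0,"hand":0},{"translation":[0,0.06,0],"twist":0,"hand":0},{"translation":[0,0.06,0],"twist":0,"hand":0},{"translation":[0,0.06,0],"twist":0,"hand":0},{"translation":[0,0.06,0],"twist":0,"hand":0},{"translation":[0,0.06,0],"twist":0,"hand":0},{"translation":[0,0.06,0],"twist":0,"hand":0},{"translation":[0,0.06,0],"twist":0,"hand":0}])

```text
time: 14.4
tool_pos: [0.605, 0.0561, 0.0582]
tool_rot: [0.0, -0.044, 0.999, -0.0]
contact_force: [1.6, -2.4, 3.5]
gripper_width: 0.001
grasp_force: 2.2
```

Run:
```python
from fit import *
s=state();print(s["tool_pos"],s["contact_force"])
for c in ("side","scene","wrist"):
  grab_frame(c)
  for q in ("lip_face","pad_top"): print(c,q,[(np.round(r["point"],3).tolist(),round(r["score"],2)) for r in recognise(c,q)[:1]])
```

```text
[0.60495789 0.05613058 0.05816835] [ 1.6182332  -2.41359901  3.45069109]
side lip_face [([0.573, 0.02, 0.07], 0.86)]
side pad_top [([0.593, 0.036, 0.071], 0.53)]
scene lip_face [([0.587, 0.012, 0.075], 0.61)]
scene pad_top [([0.622, 0.054, 0.072], 0.6)]
wrist lip_face [([0.574, 0.019, 0.083], 0.97)]
wrist pad_top [([0.598, 0.041, 0.07], 0.8)]
```

Emit:
apply_moves(targets=[{"translation":[0,0.06,0],"twist":0,"hand":0},{"translation":[0,0.06,0],"twist":0,"hand":0},{"translation":[0,0.06,0],"twist":0,"hand":0},{"translation":[0,0.06,0],"twist":0,"hand":0},{"translation":[0,0.06,0],"twist":0,"hand":0},{"translation":[0,0.06,0],"twist":0,"hand":0},{"translation":[0,0.06,0],"twist":0,"hand":0},{"translation":[0,0.06,0],"twist":0,"hand":0}])

```text
time: 15.65
tool_pos: [0.6005, 0.104, 0.058]
tool_rot: [-0.0, -0.044, 0.999, -0.0]
contact_force: [-0.1, -2.8, 4.9]
gripper_width: -0.004
grasp_force: 2.2
```

Emit:
apply_moves(targets=[{"translation":[0,0.04,0],"twist":0,"hand":0},{"translation":[0,0.04,0],"twist":0,"hand":0},{"translation":[0,0.03,0],"twist":0,"hand":0}])

```text
time: 15.95
tool_pos: [0.5997, 0.1148, 0.058]
tool_rot: [-0.0, -0.044, 0.999, 0.0]
contact_force: [-0.5, -2.7, 3.7]
gripper_width: -0.002
grasp_force: 2.2
```

Emit:
apply_moves(targets=[{"translation":[0,0.03,0],"twist":0,"hand":0},{"translation":[0,0.03,0],"twist":0,"hand":0},{"translation":[0,0,0],"twist":0,"hand":0}])

```text
time: 16.25
tool_pos: [0.5991, 0.121, 0.0581]
tool_rot: [-0.0, -0.044, 0.999, 0.0]
contact_force: [0.2, -0.8, 4.7]
gripper_width: -0.0
grasp_force: 2.2
```

Emit:
apply_moves(targets=[{"translation":[0,0.03,0],"twist":0,"hand":0},{"translation":[0,0.03,0],"twist":0,"hand":0}])

```text
time: 16.45
tool_pos: [0.5987, 0.1264, 0.0581]
tool_rot: [0.0, -0.043, 0.999, -0.0]
contact_force: [-1.2, -1.9, 3.8]
gripper_width: 0.0
grasp_force: 2.2
```

Emit:
apply_moves(targets=[{"translation":[0,0.03,0],"twist":0,"hand":0},{"translation":[0,0.03,0],"twist":0,"hand":0}])

```text
time: 16.65
tool_pos: [0.5982, 0.1326, 0.0581]
tool_rot: [0.0, -0.044, 0.999, -0.0]
contact_force: [0.3, -2.4, 4.9]
gripper_width: -0.002
grasp_force: 2.2
```

Emit:
apply_moves(targets=[{"translation":[0,0.03,0],"twist":0,"hand":0},{"translation":[0,0.03,0],"twist":0,"hand":0}])

```text
time: 16.85
tool_pos: [0.5977, 0.1386, 0.0581]
tool_rot: [0.0, -0.044, 0.999, 0.0]
contact_force: [0.9, -3.1, 3.9]
gripper_width: 0.001
grasp_force: 2.2
```

Emit:
apply_moves(targets=[{"translation":[0,0.02,0],"twist":0,"hand":0},{"translation":[0,0.02,0],"twist":0,"hand":0}])

```text
time: 17.05
tool_pos: [0.5974, 0.1424, 0.0582]
tool_rot: [0.0, -0.044, 0.999, -0.0]
contact_force: [-0.4, -2.4, 4.1]
gripper_width: -0.004
grasp_force: 2.2
```

Emit:
apply_moves(targets=[{"translation":[0,0.02,0],"twist":0,"hand":0},{"translation":[0,0.02,0],"twist":0,"hand":0}])

```text
time: 17.25
tool_pos: [0.5974, 0.1435, 0.0582]
tool_rot: [0.0, -0.044, 0.999, -0.003]
contact_force: [0.9, -17.6, 6.0]
gripper_width: 0.004
grasp_force: 10.9
```

Emit:
apply_moves(targets=[{"translation":[0,0.02,0],"twist":0,"hand":0},{"translation":[0,0.02,0],"twist":0,"hand":0}])

```text
time: 17.45
tool_pos: [0.5973, 0.1434, 0.0583]
tool_rot: [-0.0, -0.044, 0.999, -0.007]
contact_force: [0.8, -31.0, 6.8]
gripper_width: 0.001
grasp_force: 18.6
```

Hard stop reached (31 N). I'll relieve most of the push and then lift straight up.

Emit:
apply_moves(targets=[{"translation":[0,-0.02,0],"twist":0,"hand":0},{"translation":[0,-0.02,0],"twist":0,"hand":0},{"translation":[0,0,0],"twist":0,"hand":0},{"translation":[0,0,0],"twist":0,"hand":0}])

```text
time: 17.85
tool_pos: [0.5973, 0.1434, 0.0582]
tool_rot: [-0.0, -0.043, 0.999, -0.003]
contact_force: [0.7, -11.8, 5.9]
gripper_width: -0.004
grasp_force: 7.8
```

Emit:
apply_moves(targets=[{"translation":[0,-0.01,0],"twist":0,"hand":0},{"translation":[0,0,-0.06],"twist":0,"hand":0},{"translation":[0,0,-0.1],"twist":0,"hand":0},{"translation":[0,-0.04,-0.1],"twist":0,"hand":0},{"translation":[0,0,-0.3],"twist":0,"hand":0},{"translation":[0,0,-0.4],"twist":0,"hand":0},{"translation":[0,0,-0.4],"twist":0,"hand":0},{"translation":[0,0,0],"twist":0,"hand":0}])

```text
time: 18.65
tool_pos: [0.6008, 0.1426, 0.2017]
tool_rot: [0.006, -0.044, 0.999, 0.001]
contact_force: [0.6, 1.0, 0.8]
gripper_width: 0.007
grasp_force: 0.0
```

Run:
```python
from fit import *
s=state();print(s["time"],s["tool_pos"],s["contact_force"])
ims={c:grab_frame(c) for c in ("side","scene","wrist")}
for c in ims:
  if c!="wrist": cv2.imwrite(f"pics/{c}_end.png",ims[c][...,::-1])
  for q in ("lip_face","pad_top","jar","box_b"): print(c,q,[(np.round(r["point"],3).tolist(),round(r["score"],2)) for r in recognise(c,q)[:4]])
# did cartons / jar move?
for c,n,u,v in (("side","box",280,178),("side","jar",141,262),("scene","box",215,210),("scene","jar",368,168)):
  a=cv2.imread(f"pics/{c}0.png");b=cv2.imread(f"pics/{c}_end.png");t=a[v-18:v+18,u-18:u+18]
  m=cv2.matchTemplate(b[v-26:v+26,u-26:u+26],t,cv2.TM_CCOEFF_NORMED);_,sc,_,l=cv2.minMaxLoc(m);print(c,n,round(sc,3),l[0]-8,l[1]-8)
# lip template: best jaw shift from wrist: expected pad/lip for padY hypotheses
T=s["tool_pos"]
g=ims["wrist"].mean(-1)
for py in (.135,.140,.145,.150): print(py,proj("wrist",w(p,(.05,py+.027,.105))).round(),proj("wrist",w(p,(.05,py+.037,.105))).round(),"collar",proj("wrist",w(p,(.05,p[4]-.01,.073))).round(),"pad",[proj("wrist",w(p,(x,py,z))).round(1)[1] for z in (.08,.075,.07) for x in (.027,.073)])
r=int(proj("wrist",w(p,(.05,.17,.105)))[1]); print(r,g[r,180:400:4].astype(int).tolist())
```

```text
18.65 [0.60080931 0.14261884 0.20168115] [0.64100924 0.95497118 0.75722894]
side lip_face [([0.574, 0.103, 0.084], 0.64)]
side pad_top [([0.602, 0.126, 0.078], 0.69)]
side jar [([0.704, 0.107, 0.061], 0.77)]
side box_b [([0.607, -0.33, 0.076], 0.94), ([0.54, -0.119, 0.073], 0.93), ([0.414, -0.318, 0.062], 0.85), ([0.545, -0.203, 0.106], 0.75)]
scene lip_face [([0.587, 0.092, 0.078], 0.69)]
scene pad_top [([0.603, 0.136, 0.081], 0.83), ([0.714, 0.076, 0.069], 0.54)]
scene jar [([0.714, 0.074, 0.065], 0.94)]
scene box_b [([0.393, -0.17, 0.081], 0.88), ([0.422, -0.34, 0.093], 0.86), ([0.621, -0.346, 0.092], 0.79), ([0.556, -0.134, 0.105], 0.76)]
wrist lip_face [([0.583, 0.105, 0.077], 0.55)]
wrist pad_top []
wrist jar [([0.694, 0.095, 0.071], 0.82)]
wrist box_b [([0.562, -0.118, 0.023], 0.81)]
side box 1.0 0 0
side jar 1.0 0 0
scene box 0.999 0 0
scene jar 0.969 0 0
0.135 [262. 196.] [274. 196.] collar [289. 184.] pad [np.float64(161.4), np.float64(210.0), np.float64(160.1), np.float64(208.0), np.float64(158.9), np.float64(206.1)]
0.14 [268. 196.] [281. 196.] collar [289. 184.] pad [np.float64(161.4), np.float64(210.0), np.float64(160.1), np.float64(208.0), np.float64(158.9), np.float64(206.1)]
0.145 [274. 196.] [287. 196.] collar [289. 184.] pad [np.float64(161.4), np.float64(210.0), np.float64(160.1), np.float64(208.0), np.float64(158.9), np.float64(206.1)]
0.15 [281. 196.] [293. 196.] collar [289. 184.] pad [np.float64(161.4), np.float64(210.0), np.float64(160.1), np.float64(208.0), np.float64(158.9), np.float64(206.1)]
195 [122, 114, 113, 114, 113, 90, 215, 217, 111, 86, 59, 54, 53, 51, 51, 50, 47, 49, 48, 48, 45, 46, 47, 71, 83, 89, 88, 71, 53, 56, 54, 59, 69, 80, 114, 114, 114, 114, 114, 114, 114, 113, 112, 112, 112, 112, 110, 104, 104, 104, 105, 104, 137, 167, 168]
```

Cartons and jar are unmoved (template shift 0 px), the jaw sits against the collar, and the pad is back up at about 80 mm. I'll hand it in.

```bash
python3 -c "
from plant import *
print(job_done())"
```

```text
the job is handed in; nothing more can be done
None
```

I pushed the jaw back against the collar with the release pad held down, then let go so the pad sprang up again; the cartons and jar did not move, and I handed the job in at about 19 s (no verdict was returned).

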